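Open the dust filter: press the snap tab, push the lid off its seat

ROBOT

A 6-joint arm with a two-finger parallel gripper is mounted at the origin on a cart in front of the work surface, level with it; the furniture and walls round the work are solid. World frame = base frame: x ahead of the robot, y to its left, z up, the work surface at z = 0. Lengths are in m, angles in rad, forces in N, time in s.
With the tool pointing down it reaches from about 0.35 to 0.775 m from the base axis. Payload 5.5 kg.
Tool frame: the origin (TCP) lies where the fingers leave the gripper's body, on its centre line; the fingertips stand env.tip_reach ahead of it and the grasp point (between the pads) lies 54 mm ahead of it (env.tip_reach is the distance from the TCP to the fingertips, in m); z points along the fingers, y is the line along which they close (so a half turn about z gives the same grasp; the last joint's range is limited). The gripper opens to 85 mm and grips with 20 to 120 N. Pads are 22 mm wide; open, the fingers measure 114 mm over their backs; the gripper's body (76 mm by 85 mm) begins 54 mm behind the grasp point. The pads swing forward as they close: fully open they stand 13 mm farther back than shut.
Start: joints at [1.006, 0.313, 0.046, 1.304, 0, 1.431], TCP at [0.237, 0.524, 0.304] pointing down, gripper open.
Joint ranges: [-2.76, 2.76], [-0.86, 1.69], [-1.03, 1.26], [-2.2, 2.34], [-1.47, 1.5], [-3.14, 3.14]. Speed limits (rad/s): [2.57, 2.57, 3.14, 3.14, 3.14, 3.14].

INTERFACE

Orientations are given as a unit quaternion [w, x, y, z].
In Python, from workcell import status, optics, hand_in, env gives the robot as it stands.
- The arm moves only by the shell command python3 -m handwheel 'ROWS' [FORCE]. ROWS is a JSON object whose one key "deltas" holds a list of rows, each a list of 5 numbers: the opening, from -1 (shut) to 1 (fully open), then the shift along the tool's x, y, z in units of 40 mm (1.0 is 40 mm), then the turn about the tool's z in units of 10 degrees (1.0 is 10 degrees). In form: {"deltas": [[jaw, x, y, z, roll], ...]}. A call has 1 to 20 rows; each row shifts and turns the commanded pose from where the row before left it, along the tool's axes as they then stand; what a row does not reach is not made up. A row lasts 1/8 s, in which the tool goes at most 62.5 mm and 10.7 degrees, less where a joint would pass 70% of its speed; a pose out of reach is approached as far as the arm can. A call is refused whole if a number of a shift passes 1 or a number of a turn 1, either way. A call with a gripper value outside its range is refused whole. The fingers move at their own pace and stop on an object; FORCE is the grip in N (left out, the last holds). Time passes only in rows, so rows that do not move let the fingers close. It gives the time, the measured TCP pose, the force, the opening and the grip force at its end, in the units of the state.
- status.get_state(): the state, without advancing time (a new reading comes with each control period).
- optics.read_camera(name): name is "scene" or "top"; returns a dict with "frame" (400x640x3 uint8, red, green, blue), "depth" (400x640 float32, m along the optical axis (not along the pixel's ray), 0 where there is no reading), "vfov" (degrees; the focal length in pixels is half the picture's height over the tangent of half this angle, whatever the lens; pixels are square), "cx", "cy" (the principal point, pixels), "k1" (the pictures are not rectified: a ray, as slopes to the right and down, at radius r is drawn at 1 + k1 r^2 times it, then the intrinsics apply), "origin" and "attitude" of the camera in the world. Camera axes: x right, y down, z forward; pixel columns grow to the right and rows downward; lengths in m; the calibration is good to about 2 mm. A picture is of the moment at which its call begins.
- hand_in(): hands the job in; it is judged then, once.
The state is a dict: "clock": time; "joint_pos": joint angles; "qvel": joint speeds; "tau": joint torques, N m; "tcp_pos": TCP position; "orientation": TCP orientation; "wrist_force": force on the tool from outside, world axes, zero at the start; "ft_torque": the same for the moment, N m; "finger_gap": finger opening in m; "grip_force": force on a finger pad.
Only numpy, scipy, OpenCV 4.12 (cv2) and the standard library are available. Lean on these libraries where they do the work, as an engineer would, in place of code of your own. Each camera call takes 0.05 s, during which the arm holds its last target. There are 200 camera calls.

TASK

Open the small dust filter for cleaning: press the snap tab in front of its lid down with your fingertips until the lid springs loose, then push the lid straight back by its upright rib, off its seat, until the filter is fully uncovered. Leave the lid lying flat on the fan deck behind the filter, not sticking out past the end of the deck. Only press and push: do not lift the lid, and leave the cork block, the tape measure and the wood offcut beside it where they are.

Things in the scene. Friction and masses are not known exactly. Their poses are not given: they have to be found in the camera images.
- filter_box: Grey metal dust filter unit, 317 x 156 mm, deck 62 mm above the bench; fixed. Origin: on the bench under the centre of the lid's seat. x axis along the unit from the tab end (near the robot) to the hose end, z up. Along x from the origin: front end -127 mm, lid seat -55 to +55, filter mouth under the lid -35 to +45 (90 mm wide), fan deck to +190, then a lower 30 mm hose spigot.
- deck_centre (a point): Centre of the flat fan deck, 145 x 113 mm between low curbs, level with the lid's underside; 117.5 mm from the unit's origin along its x axis, 62 mm above the bench. Lips on the side rails (tops 73.5 mm above the bench, from -57 to +46 mm along x) hold the lid down on its seat; the curbs (68.5 mm) then guide it along the deck with 1.5 mm play on each side.
- lid: Loose dark grey plastic lid, 110 x 110 mm, plate 10 mm thick, about 0.16 kg. Origin: centre of its underside; axes as the unit's; it starts at x = 0, y = 0, z = 62 mm of the unit. The nose of the snap tab, seen in a slot behind the rib, locks it. When the tab is pressed two spring pins shoot the lid 8 to 20 mm along +x, past the nose; then it slides with 1 to 4 N and stays where left.
- lid_rib (a point): Point to push on: middle of the near face of the lid's upright rib. The rib stands across the lid's near edge (lid x from -55 to -47 mm), 64 mm wide, from 10 to 30 mm above the lid's underside, so 72 to 92 mm above the bench; this point is 55 mm before the lid's origin and 84 mm above the bench.
- snap_tab: Black plastic snap tab, a tongue 78 mm long in a well at the unit's near end. Origin: at its root, on its hinge line; x along the tongue towards the lid. It bends down about its root against a spring (0.16 rad at most) and springs up when let go. A shroud level with the pad's top (74 mm above the bench) leaves an opening over the pad 54 mm wide across, from unit x = -103 mm to the lid at -55.
- tab_pad (a point): Centre of the top of the ribbed thumb pad on the snap tab: pad 30 mm (along x) by 34 mm, at rest 74 mm above the bench, 81 mm before the unit's origin along its x axis, 26 mm before the near face of the lid's rib. Pressed straight down it travels 6 mm to its stop and frees the lid after about 3 mm; that takes 6 to 9 N.
- sanding_cork: Brown cork sanding block, 63 x 95 x 29 mm, loose, beside the unit on its left. Origin: centre of its underside. Bystander.
- tape_measure: Yellow and black tape measure, 35 x 86 x 63 mm, loose, beside the unit on its left. Origin: centre of its underside. Bystander.
- offcut_2: Light wood offcut, 45 x 120 x 22 mm, loose, farther left of the unit. Origin: centre of its underside. Bystander.

How it is judged:
By the outcome, as a careful person would: the job done as asked, in the order asked, and still so for the second after the job is handed in, with the robot touching nothing.
It also fails if it takes over 35 s, if anything falls off the work surface, if the arm or the gripper's body presses on something with over 40 N, if the wrist force passes 120 N, or if a joint passes its speed limit or range.

## Working session

There is one attempt and no reset: what is moved stays moved. The work goes in short steps, Python scripts to look and compute and a shell command to move; the robot and the scene stay as the last step left them, time stands still between calls to the robot, and variables do not carry over. Pictures are saved under pics/ and viewed, at most 10 in all, crops included, and the job is handed in when it is done.

```bash
mkdir -p pics; ls
cat > h.py <<'E'
import numpy as np, cv2
from scipy.spatial.transform import Rotation as R
from workcell import status, optics, env
def rot(a):
    a=np.array(a,float)
    return a if a.shape==(3,3) else R.from_quat([a[1],a[2],a[3],a[0]]).as_matrix()
def K(c):
    f=200/np.tan(np.radians(c['vfov'])/2); return np.array([[f,0,c['cx']],[0,f,c['cy']],[0,0,1]])
def rays(c,uv):
    s=cv2.undistortPoints(np.array(uv,float).reshape(-1,1,2),K(c),np.array([c['k1'],0,0,0.]))[:,0]
    return np.c_[s,np.ones(len(s))]
def on_plane(c,uv,z):
    d=rays(c,uv)@rot(c['attitude']).T; o=np.array(c['origin']); return o+d*((z-o[2])/d[:,2])[:,None]
def pts(c,uv):
    uv=np.array(uv); d=rays(c,uv); z=c['depth'][uv[:,1].astype(int),uv[:,0].astype(int)]
    return (d*z[:,None])@rot(c['attitude']).T+np.array(c['origin'])
def cloud(c):
    v,u=np.mgrid[0:400,0:640]; return pts(c,np.c_[u.ravel(),v.ravel()]).reshape(400,640,3)
def save(c,n): cv2.imwrite('pics/'+n,c['frame'][:,:,::-1])
E
python3 - <<'E'
from h import *
print(status.get_state(), env.tip_reach)
for n in('scene','top'):
    c=optics.read_camera(n); save(c,n+'0.png'); print(n,{k:v for k,v in c.items() if k not in('frame','depth')})
E
```

```text
pics
{'clock': 0.0, 'joint_pos': array([ 1.00644337e+00,  3.14007710e-01,  4.50088110e-02,  1.30360790e+00,
       -1.44175199e-06,  1.43119124e+00]), 'qvel': array([ 6.32093000e-04,  1.89317864e-05, -4.87626811e-04,  1.33100464e-03,
       -1.53855670e-03,  2.60791396e-04]), 'tau': array([-8.12183607e-04, -4.80624354e+01,  2.98532796e+01,  1.94638758e-02,
       -1.55298671e-04, -5.26145953e-06]), 'tcp_pos': array([0.2367644 , 0.52358625, 0.3030168 ]), 'orientation': array([-3.11409794e-04,  2.10781002e-01,  9.77532889e-01, -8.49988670e-04]), 'wrist_force': array([ 0.56592239,  0.25445193, -0.88542092]), 'ft_torque': array([ 0.04869341, -0.00593042,  0.04395247]), 'grip_force': 0.0, 'finger_gap': 0.08549742291529414} 0.0726
scene {'vfov': 52.313902742311186, 'cx': 309.88128557053057, 'cy': 196.78591395975133, 'k1': -0.08112770172747305, 'origin': array([0.05953415, 0.03960206, 0.71211781]), 'attitude': array([-0.31121666,  0.81173145, -0.45911611,  0.18288968])}
top {'vfov': 55.879131475629286, 'cx': 317.4783663587473, 'cy': 199.88266638873037, 'k1': 0.013077643507901537, 'origin': array([0.50092331, 0.35474807, 0.94463475]), 'attitude': array([ 0.0278098 , -0.69991713,  0.71288679, -0.03369037])}
```

View pics/top0.png

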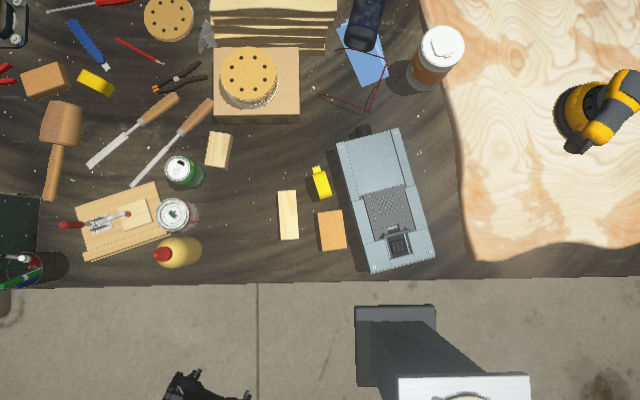

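View pics/scene0.png

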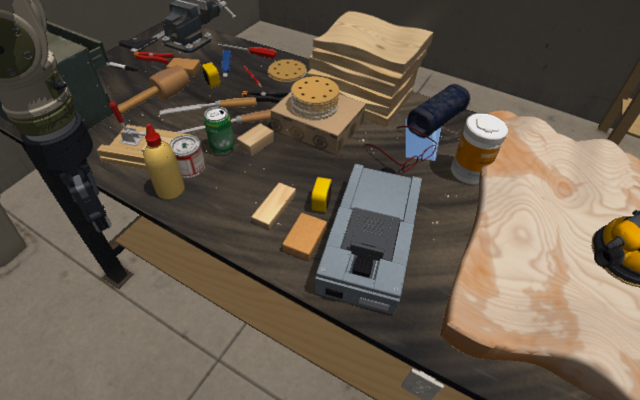

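The top view shows the filter unit from about (385,130) to (400,270), with the tab at (398,245) at the near end and the lid at (390,210). The cork block, tape and offcut are to its left, at (331,230), (320,183) and (288,215). The scene view shows the same arrangement, and the arm is clear of the unit. Next I'll measure the pose.

Run:
```python
from h import *
for n in('top','scene'):
    c=optics.read_camera(n); P=cloud(c); hsv=cv2.cvtColor(c['frame'],cv2.COLOR_RGB2HSV)
    v,u=np.mgrid[0:400,0:640]
    box=(u>325)&(u<450)&(v>115)&(v<280) if n=='top' else (u>310)&(u<430)&(v>155)&(v<315)
    z=P[:,:,2]
    m=box&(z>.045)&(z<.105)&(c['depth']>0)
    k,l,s,_=cv2.connectedComponentsWithStats(m.astype(np.uint8)); 
    i=1+np.argmax(s[1:,4]); m=l==i
    q=P[m]; r=cv2.minAreaRect(q[:,:2].astype(np.float32)); print(n,r,cv2.boxPoints(r).round(4).tolist(),np.histogram(q[:,2],np.arange(.045,.106,.004)))
    # per-class: dark lid
    V=hsv[:,:,2]; print('V hist',np.histogram(V[m],np.arange(0,256,16))[0])
    for nm,t in(('black',45),('dark',120)):
        mm=m&(V<t); k,l,s,_=cv2.connectedComponentsWithStats(mm.astype(np.uint8)); i=1+np.argmax(s[1:,4])
        g=P[l==i]; print(nm,s[i],cv2.minAreaRect(g[:,:2].astype(np.float32)),np.median(g,0))
    # rib: top z
    g=q[q[:,2]>.085]; print('rib',len(g), g.mean(0) if len(g) else '', cv2.minAreaRect(g[:,:2].astype(np.float32)) if len(g) else '')
    if n=='top': a=c['frame'][110:285,320:450]
    else: a=c['frame'][150:320,305:435]
    cv2.imwrite(f'pics/{n}crop.png',cv2.resize(a,None,fx=3.4,fy=3.4,interpolation=cv2.INTER_CUBIC)[:,:,::-1])
a=cv2.imread('pics/topcrop.png');b=cv2.imread('pics/scenecrop.png');h=min(len(a),len(b),600);w=min(a.shape[1]+b.shape[1],800)
cv2.imwrite('pics/crops.png',np.hstack([a[:h],b[:h]])[:,:800])
```

```text
top ((0.5911287069320679, 0.19387930631637573), (0.34673523902893066, 0.15686048567295074), 13.514261245727539) [[0.4041999876499176, 0.2295999974012375], [0.4408999979496002, 0.0771000012755394], [0.777999997138977, 0.15809999406337738], [0.7414000034332275, 0.310699999332428]] (array([  64,  107,   61,  497, 2359,  812, 2205, 2848,  120,    6,    8,
         63,   29,    0,    0]), array([0.045, 0.049, 0.053, 0.057, 0.061, 0.065, 0.069, 0.073, 0.077,
       0.081, 0.085, 0.089, 0.093, 0.097, 0.101, 0.105]))
V hist [   0    0    2  126  431  225  221  342 1494  294  454 4193 1382   12
    3]Traceback (most recent call last):
  File "<stdin>", line 14, in <module>
    return _wrapfunc(a, 'argmax', axis=axis, out=out, **kwds)
    return bound(*args, **kwds)
ValueError: attempt to get argmax of an empty sequence
```

```bash
cat > m.py <<'E'
from h import *
yaw=np.radians(13.51); e=np.array([np.cos(yaw),np.sin(yaw)]); f=np.array([-e[1],e[0]])
O=np.array([.5911,.1939])-.0465*e
E
python3 - <<'E'
from m import *
print('O',O)
for n in('top','scene'):
    c=optics.read_camera(n); P=cloud(c); V=c['frame'].max(2); ok=c['depth']>0
    D=P[:,:,:2]-O; X=D@e; Y=D@f; Z=P[:,:,2]
    box=ok&(abs(Y)<.09)&(X>-.14)&(X<.23)&(Z>.03)&(Z<.12)
    r=cv2.minAreaRect(P[box&(Z>.057)][:,:2].astype(np.float32)); print(n,'unit',r)
    g=box&(Z>.057)
    for nm,m in(('rib',box&(Z>.084)),('dark',g&(V<150)&(abs(X)<.08)&(abs(Y)<.06)),('black',g&(V<95)&(X<-.04)&(abs(Y)<.06))):
        print(nm,m.sum(),'X',np.percentile(X[m],[2,50,98]).round(4),'Y',np.percentile(Y[m],[2,50,98]).round(4),'Z',np.percentile(Z[m],[2,50,98]).round(4), cv2.minAreaRect(P[m][:,:2].astype(np.float32))[2])
    # side edges at upper rails: fit
    for lo,hi in((-.11,-.06),(-.03,.03),(.08,.17)):
        s=g&(X>lo)&(X<hi); print('Yedge',lo,np.percentile(Y[s],[1,99]).round(4))
    s=g&(abs(Y)<.06); print('Xends',np.percentile(X[s],[.3,99.7]).round(4))
    a=c['frame'][110:285,320:450] if n=='top' else c['frame'][150:320,305:435]
    cv2.imwrite(f'pics/{n}crop.png',cv2.resize(a,(396,560),interpolation=cv2.INTER_CUBIC)[:,:,::-1])
cv2.imwrite('pics/crops.png',np.hstack([cv2.imread('pics/topcrop.png'),cv2.imread('pics/scenecrop.png')]))
E
```

```text
O [0.54588669 0.1830369 ]
top unit ((0.5899394750595093, 0.19307895004749298), (0.343898743391037, 0.1574510633945465), 13.633416175842285)
rib 100 X [-0.0537 -0.0499 -0.0463] Y [-0.0299  0.0005  0.0306] Z [0.0865 0.0919 0.0946] 13.470126152038574
dark 2198 X [-0.0748 -0.0066  0.0528] Y [-0.0508 -0.0015  0.0479] Z [0.0618 0.0726 0.092 ] 17.7052001953125
black 403 X [-0.1026 -0.0742 -0.0424] Y [-0.0277 -0.0005  0.0315] Z [0.0589 0.0722 0.0913] 12.157787322998047
Yedge -0.11 [-0.0759  0.0772]
Yedge -0.03 [-0.0764  0.0773]
Yedge 0.08 [-0.076   0.0773]
Xends [-0.1254  0.1892]
scene unit ((0.5761061906814575, 0.1869058758020401), (0.3211486339569092, 0.15754598379135132), 13.500367164611816)
rib 186 X [-0.0564 -0.0542 -0.0487] Y [-0.0333 -0.002   0.0276] Z [0.0843 0.0908 0.0937] 12.131217002868652
dark 3025 X [-0.0769 -0.0143  0.0649] Y [-0.0565 -0.003   0.0565] Z [0.0611 0.0722 0.0915] 13.492405891418457
black 1186 X [-0.1288 -0.0713 -0.0442] Y [-0.0517 -0.0037  0.0488] Z [0.0584 0.0721 0.0927] 13.835002899169922
Yedge -0.11 [-0.0804  0.0735]
Yedge -0.03 [-0.0802  0.0737]
Yedge 0.08 [-0.0801  0.0733]
Xends [-0.1289  0.187 ]
```

View pics/crops.png

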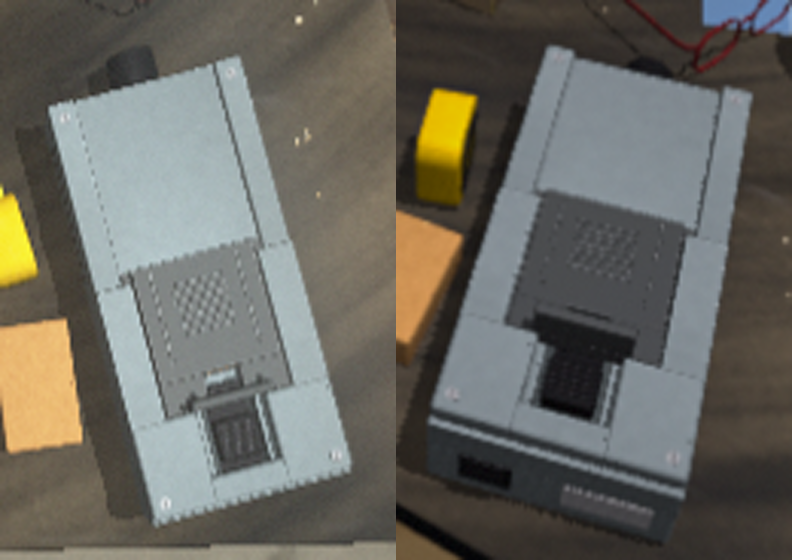

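The crops show the tab pad in its well, with the lid's rib just behind it. The two views agree to about 3 mm, so I use their average: origin (0.5453, 0.1814), yaw 13.5°. First I turn and shut the gripper, then travel at height to above the pad.

```bash
python3 -m handwheel '{"deltas": [[-1,0,0,0,-0.95],[-1,0,0,0,-0.95],[-1,0,0,0,-0.95],[-1,0,0,0,-0.93],[-1,-0.3,-0.92,0,0],[-1,-0.3,-0.92,0,0],[-1,-0.3,-0.92,0,0],[-1,-0.3,-0.92,0,0],[-1,-0.3,-0.92,0,0],[-1,-0.3,-0.92,0,0],[-1,-0.3,-0.92,0,0],[-1,-0.3,-0.92,0,0],[-1,-0.3,-0.92,0,0],[-1,-0.3,-0.92,0,0],[-1,-0.47,-0.92,0,0],[-1,0,0,0,0],[-1,0,0,0,0]]}' 40
cat >> m.py <<'E'
O=np.array([.54527,.18135])
def tool():
    s=status.get_state(); p=np.array(s['tcp_pos']); d=p[:2]-O; M=rot(s['orientation'])
    print('t',s['clock'],'unit xy mm',(1e3*d@e).round(1),(1e3*d@f).round(1),'tip z',((p+M[:,2]*env.tip_reach)[2]*1e3).round(1),'yaw of -x',np.degrees(np.arctan2(-M[1,0],-M[0,0])).round(2),'tool z',M[:,2].round(3),'F',np.round(s['wrist_force'],1),'gap',s['finger_gap'],'j',np.round(s['joint_pos'],2))
E
python3 -c "
from m import *
tool()"
```

```text
clock: 2.38
tcp_pos: [0.4659, 0.1626, 0.3037]
orientation: [-0.0, -0.117, 0.993, 0.0]
wrist_force: [-1.0, 0.1, 0.6]
finger_gap: 0.0
grip_force: 0.0
t 2.375 unit xy mm -81.6 0.3 tip z 231.1 yaw of -x 13.43 tool z [-0.001  0.    -1.   ] F [-1.   0.1  0.6] gap 3.0890919215834476e-05 j [ 0.17  0.16 -0.16  1.26  0.   -0.06]
```

```bash
python3 -m handwheel '{"deltas": [[-1,0,0,0.9,0],[-1,0,0,0.9,0],[-1,0,0,0.9,0],[-1,0,0,0.8,0],[-1,0,0,0,0],[-1,0,0,0,0]]}'
python3 - <<'E'
from m import *
tool()
c=optics.read_camera('scene'); b=optics.read_camera('top')
A=[cv2.resize(x,(396,560),interpolation=cv2.INTER_CUBIC)[:,:,::-1] for x in(b['frame'][110:285,320:450],c['frame'][150:320,305:435])]
cv2.imwrite('pics/c2.png',np.hstack(A))
E
```

```text
clock: 3.12
tcp_pos: [0.4664, 0.1633, 0.1651]
orientation: [0.001, -0.118, 0.993, 0.0]
wrist_force: [0.7, 0.0, -0.0]
finger_gap: -0.0001
grip_force: 0.0
t 3.125 unit xy mm -80.9 0.9 tip z 92.5 yaw of -x 13.53 tool z [ 0.001  0.    -1.   ] F [ 0.7  0.  -0. ] gap -8.447674555920179e-05 j [ 0.17  0.25 -0.4   0.92  0.   -0.06]
```

View pics/c2.png

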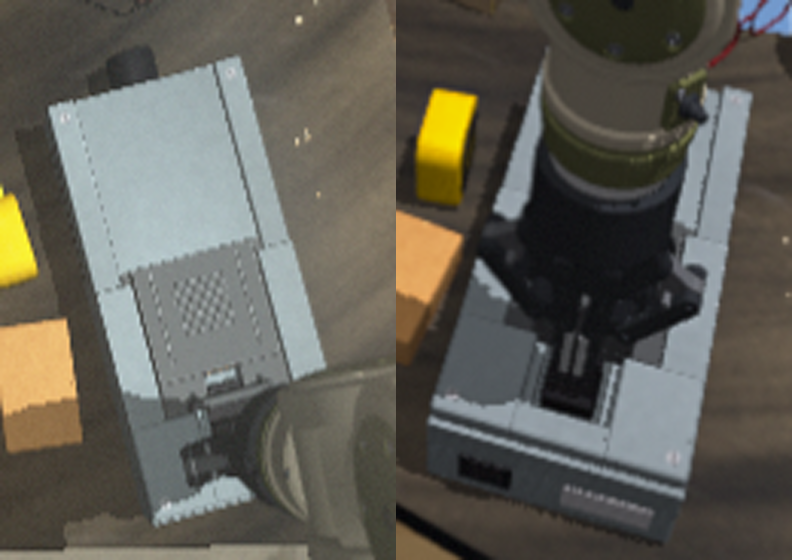

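The closed fingertips stand centred over the pad, at about (573,360) in the right-hand crop. I'll press slowly.

```bash
python3 -m handwheel '{"deltas": [[-1,0,0,0.2,0],[-1,0,0,0.2,0],[-1,0,0,0.05,0],[-1,0,0,0.03,0],[-1,0,0,0.03,0],[-1,0,0,0.03,0],[-1,0,0,0,0],[-1,0,0,0,0]]}'
python3 -c "
from m import *
tool()"
```

```text
clock: 4.22
tcp_pos: [0.4669, 0.1627, 0.1426]
orientation: [0.001, -0.117, 0.993, 0.0]
wrist_force: [1.2, 0.7, 4.2]
finger_gap: 0.0001
grip_force: 2.0
t 4.225 unit xy mm -80.6 0.1 tip z 70.0 yaw of -x 13.46 tool z [ 0.001  0.    -1.   ] F [1.2 0.7 4.2] gap 0.00012025120684388857 j [ 0.17  0.27 -0.43  0.87  0.   -0.06]
```

```bash
python3 -m handwheel '{"deltas": [[-1,0,0,0.03,0],[-1,0,0,0.03,0],[-1,0,0,0.02,0],[-1,0,0,0,0],[-1,0,0,0,0]]}'
cat >> m.py <<'E'
def lid(n='top'):
    c=optics.read_camera(n); P=cloud(c); V=c['frame'].max(2); D=P[:,:,:2]-O; X=D@e; Y=D@f; Z=P[:,:,2]
    m=(c['depth']>0)&(abs(Y)<.045)&(X>-.05)&(X<.2)&(Z>.067)&(Z<.078)&(V<155)
    print(n,'lid far edge X mm',(1e3*np.percentile(X[m],[2,99.5])).round(1),m.sum()); return c
E
python3 -c "
from m import *
tool(); lid()"
```

```text
clock: 4.85
tcp_pos: [0.4671, 0.1627, 0.141]
orientation: [0.001, -0.117, 0.993, 0.0]
wrist_force: [-1.2, 0.7, 17.0]
finger_gap: 0.0001
grip_force: 8.5
t 4.85 unit xy mm -80.4 0.2 tip z 68.4 yaw of -x 13.46 tool z [ 0.003  0.    -1.   ] F [-1.2  0.7 17. ] gap 5.818482195008992e-05 j [ 0.17  0.27 -0.43  0.86 -0.   -0.06]
top lid far edge X mm [-30.9  71.4] 1593
```

The lid sprang about 16 mm. Next I release the tab, raise the tips to about 80 mm and push the rib.

```bash
python3 -m handwheel '{"deltas": [[-1,0,0,-0.15,0],[-1,0,0,-0.2,0],[-1,0,0,0,0],[-1,-0.25,0,0,0],[-1,-0.25,0,0,0],[-1,-0.15,0,0,0],[-1,-0.1,0,0,0],[-1,-0.1,0,0,0],[-1,-0.2,0,0,0],[-1,-0.2,0,0,0],[-1,-0.2,0,0,0],[-1,-0.2,0,0,0],[-1,-0.2,0,0,0],[-1,-0.2,0,0,0],[-1,-0.2,0,0,0],[-1,0,0,0,0]]}'
python3 - <<'E'
from m import *
tool(); c=lid(); lid('scene')
E
```

```text
clock: 6.9
tcp_pos: [0.5547, 0.1836, 0.1532]
orientation: [0.001, -0.117, 0.993, 0.0]
wrist_force: [0.2, -0.3, 0.8]
finger_gap: -0.0
grip_force: 0.0
t 6.9 unit xy mm 9.7 0.0 tip z 80.6 yaw of -x 13.46 tool z [ 0.001  0.    -1.   ] F [ 0.2 -0.3  0.8] gap -3.871440127830573e-05 j [ 0.18  0.42 -0.19  0.97  0.   -0.05]
top lid far edge X mm [  7.8 130.4] 1337
scene lid far edge X mm [-47.2  77.3] 264
```

```bash
python3 -m handwheel '{"deltas": [[-1,-0.2,0,0,0],[-1,-0.2,0,0,0],[-1,-0.2,0,0,0],[-1,-0.2,0,0,0],[-1,-0.15,0,0,0],[-1,-0.07,0,0,0],[-1,-0.03,0,0,0],[-1,0,0,0,0],[-1,0,0,0,0]]}'
python3 - <<'E'
from m import *
tool(); c=lid()
E
python3 -m handwheel '{"deltas": [[-1,0.2,0,0,0],[-1,0.3,0,0,0],[-1,0.2,0,-0.9,0],[-1,0.5,0,-0.9,0],[-1,0.9,0,-0.9,0],[-1,0.9,0,-0.9,0],[-1,0.9,0,0,0],[-1,0,0,0,0]]}'
python3 - <<'E'
from m import *
tool(); b=lid(); c=optics.read_camera('scene')
A=[cv2.resize(x,(396,560),interpolation=cv2.INTER_CUBIC)[:,:,::-1] for x in(b['frame'][110:285,320:450],c['frame'][150:320,305:435])]
cv2.imwrite('pics/c3.png',np.hstack(A))
E
```

```text
clock: 8.12
tcp_pos: [0.5946, 0.1933, 0.1531]
orientation: [0.0, -0.117, 0.993, 0.0]
wrist_force: [-1.3, -0.3, -1.2]
finger_gap: -0.0
grip_force: 0.2
t 8.125 unit xy mm 50.8 0.1 tip z 80.5 yaw of -x 13.46 tool z [ 0.  0. -1.] F [-1.3 -0.3 -1.2] gap -2.2151987040959315e-06 j [ 0.19  0.49 -0.07  1.01  0.   -0.05]
top lid far edge X mm [-39.8 171.2] 1193
clock: 9.18
tcp_pos: [0.44, 0.1566, 0.2979]
orientation: [0.0, -0.117, 0.993, 0.0]
wrist_force: [0.4, 0.3, -0.5]
finger_gap: -0.0002
grip_force: 0.0
t 9.175 unit xy mm -108.2 0.5 tip z 225.3 yaw of -x 13.47 tool z [ 0.  0. -1.] F [ 0.4  0.3 -0.5] gap -0.00019040636758327678 j [ 0.17  0.11 -0.23  1.23  0.   -0.07]
top lid far edge X mm [ 62.7 171.4] 1605
```

View pics/c3.png

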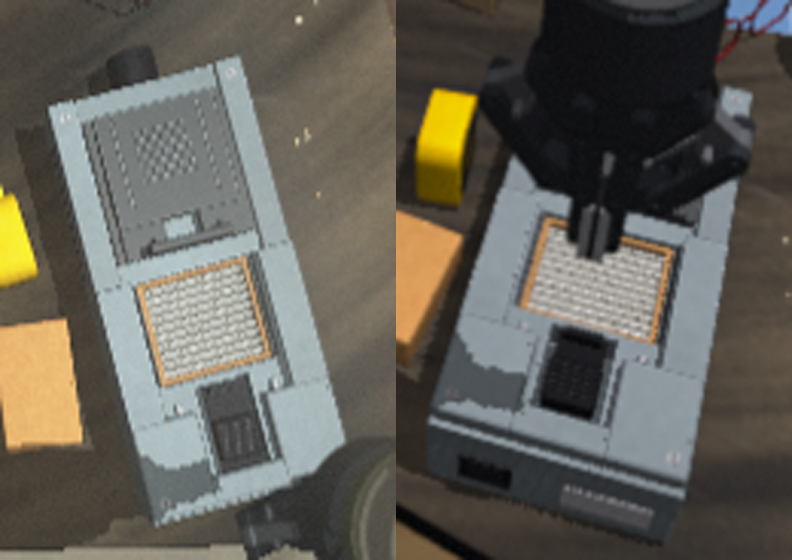

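The filter, at about (205,320), is fully uncovered. The lid lies flat on the deck at about (170,175), inside the deck end, the tab is back up, and the bystanders haven't moved. The arm is clear.

```bash
python3 -c "
from workcell import hand_in
print(hand_in())"
```

```text
the job is handed in; nothing more can be done
None
```

The job is handed in: the tab was pressed, the lid sprang loose and was pushed back flat on the fan deck, about 17 mm short of its end, the filter is fully uncovered, and the cork block, tape measure and offcut were not touched; I haven't seen the verdict.

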